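# Snap a model-car wheel on to a spindle and prove it with a 12 N pull

### The job

Take the smaller of the two wheels lying on the bench and press it straight down on to the upright spindle of the test stand until it snaps fully home; the stand must not be pressed harder than about 20 N. Then, without letting it slip off, pull the wheel straight up with 12 N (never more than 16 N) for a good second and a half to prove that the snap holds, ease off and let go, leaving the wheel home on the spindle and the other things on the bench where they are.

Things in the scene. Friction and masses are not known exactly. Their poses are not given: they have to be found in the camera images.
- wheel_center (a point): the smaller wheel, loose, about 120 g, lying flat, right way up for fitting: black tyre 62 mm across, 30 mm high, white spokes and hub. Point: its centre, 15 mm above its underside; z along the axis. Hub hole from below: 28 mm across for 8 mm, then a lip 18.4 mm across and 6 mm thick, then 28 mm across to the open top. Any yaw fits
- spindle_seat (a point): centre of the top of the spindle's round seat (flange 36 mm across, 95 mm above the bench); z up along the spindle. With the wheel home its underside lies on this seat: wheel centre 15 mm above it, with 1 to 6 mm of free up-and-down play, differing from start to start and not seen. The spindle is sprung, so the seat sinks or rises under load
- spindle_tip (a point): top of the shaft that stands 35 mm up from the seat on the same axis: 16 mm across, its last 6 mm taper to 6 mm across. Three sprung pawls stand 4 mm out of it, noses 16 to 21 mm above the seat. The wheel's lip meets them when the wheel is still 13 to 18 mm from home; a push of 5 to 12 N takes it over and home. They then hold it against well over 20 N
- stand: the test stand, fixed to the bench; origin under its middle, on the spindle's axis. Foot plate 110 (x) by 90 by 18 mm; on it a housing 42 mm across up to 48 mm above the bench; from there the spindle's neck, 20 mm across, goes up to the seat. A white scale plate 18 mm wide stands 40 mm from the axis on its +x side, up to 70 mm above the bench
- spindle (a joint): height of the sprung spindle in the test stand, m: 0 at rest, positive when pulled up, negative when pressed down, +-5 mm at most; spring 8 N per mm both ways (12 N of pull on it: +0.0015), so the seat sinks or rises under load. The seat point moves with it
- big_wheel_center (a point): bystander: the larger wheel, loose, lying flat, 90 mm across and 40 mm high; the point is its centre. Leave alone
- can: bystander: loose upright spray can 52 mm across, 160 mm high; origin at the centre of its underside. Leave alone
- driver_grip (a point): bystander: loose screwdriver lying on the bench, about 0.2 m long; the point is in the middle of its handle. Leave alone
- pack: bystander: loose black battery pack lying flat, 46 by 138 by 25 mm; origin at the centre of its underside. Leave alone
Things that resemble listed ones, but are neither listed nor needed, are in the scene too. What is shaped like the stand but yellow is not meant.

How it is judged:
By the outcome, as a careful person would: the job done as asked, in the order asked, and still so for the second after the job is handed in, with the robot touching nothing.
It also fails if it takes over 58 s, if anything falls off the work surface, if the arm or the gripper's body presses on something with over 40 N, if the wrist force passes 120 N, or if a joint passes its speed limit or range.

### The arm

A 6-joint arm with a two-finger parallel gripper is mounted at the origin on the work surface. World frame = base frame: x ahead of the robot, y to its left, z up, the work surface at z = 0. Lengths are in m, angles in rad, forces in N, time in s.
With the tool pointing down it reaches from about 0.35 to 0.975 m from the base axis. Payload 17.4 kg.
Tool frame: the origin (TCP) lies at the very end of the fingers, on their centre line; the grasp point (between the pads) lies behind it (manip.grip_depth is the z of the grasp point in the tool frame, in m); z points along the fingers, y is the line along which they close (so a half turn about z gives the same grasp; the last joint's range is limited). The gripper opens to 85 mm and grips with 20 to 120 N. Pads are 22 mm wide; open, the fingers measure 114 mm over their backs; the gripper's body (76 mm by 85 mm) begins 54 mm behind the grasp point. The pads swing forward as they close: fully open they stand 13 mm farther back than shut.
Start: joints at [1.144, 0.116, 1.442, -0, 1.584, -0.038], TCP at [0.256, 0.625, 0.192] pointing down, gripper open.
Joint ranges: [-2.83, 2.83], [-0.83, 2.19], [0.07, 2.5], [-1.14, 4.28], [0.01, 3], [-2.97, 2.97]. Speed limits (rad/s): [1.89, 1.89, 2.22, 3.14, 3.14, 3.14].

### API

Orientations are given as a 3x3 rotation matrix whose columns are the frame's x, y, z axes.
In Python, from bench import manip, jaws, viewer, job gives the robot as it stands. Calls block until the motion is done:
- manip.reach(position, orientation): joint-space move of the TCP to a pose.
- manip.servo_line(position, velocity=0.15, attitude=None, force_limit=None): straight line of the TCP; attitude=None keeps the orientation; velocity is the mean speed in m/s. With force_limit (N) it stops when the force on the tool has changed by that much, and returns True; else False.
- manip.set_joints(angles): joint-space move.
- jaws.gripper_open() and jaws.gripper_close(strength=None): open the fingers fully, or close them until they stop; strength is the grip in N (None keeps the last).
- manip.dwell(seconds).
- manip.ik(position, orientation): joint angles nearest the present ones, or None.
- manip.get_state(): the state.
- viewer.camera(name): name is "scene" or "top"; returns a dict with "pixels" (400x640x3 uint8, red, green, blue), "vertical_fov" (degrees; the focal length in pixels is half the picture's height over the tangent of half this angle, whatever the lens; pixels are square), "cx", "cy" (the principal point, pixels), "eye" and "rotation" of the camera in the world. Camera axes: x right, y up, looking along -z (the intrinsics and any distortion apply to the point x, -y, -z); pixel columns grow to the right and rows downward; lengths in m; the calibration is good to about 2 mm. A picture is of the moment at which its call begins. There is no depth.
A pose or a line that the arm cannot do raises manip.Unreachable and nothing moves.
- job.sign_off(): hands the job in; it is judged then, once.
The state is a dict: "time_s": time; "q": joint angles; "qd": joint speeds; "effort": joint torques, N m; "tcp_pos": TCP position; "tool_rot": TCP orientation; "ft_force": force on the tool from outside, world axes, zero at the start; "ft_torque": the same for the moment, N m; "opening": opening from 0.0 (shut) to 1.0 (fully open); "finger_force": force on a finger pad.
Only numpy, scipy, OpenCV 4.12 (cv2) and the standard library are available. Lean on these libraries where they do the work, as an engineer would, in place of code of your own. Each camera call takes 0.05 s, during which the arm holds its last target. There are 200 camera calls.

## Working session

There is one attempt and no reset: what is moved stays moved. The work goes in short steps, each a Python script; the robot and the scene stay as the last script left them, time stands still between calls to the robot, and variables do not carry over. Pictures are saved under pics/ and viewed, at most 10 in all, crops included, and the job is handed in when it is done.

```bash
ls; mkdir -p pics; python3 - <<'E'
from bench import manip, jaws, viewer, job
import cv2
for n in ("scene","top"):
    c=viewer.camera(n); cv2.imwrite(f"pics/{n}0.png",c["pixels"][:,:,::-1])
    print({k:v for k,v in c.items() if k!="pixels"})
s=manip.get_state(); print(s["time_s"],s["ft_force"],manip.grip_depth,s["tool_rot"])
E
```

```text
pics
{'vertical_fov': 52.81312794327287, 'cx': 316.9532160823297, 'cy': 198.8282184643979, 'eye': array([1.36141379, 0.28870988, 0.80994871]), 'rotation': array([[-0.38360265, -0.57658966,  0.72138296],
       [ 0.92341711, -0.24983697,  0.29134572],
       [ 0.01224121,  0.77789836,  0.62827088]])}
{'vertical_fov': 44.39329617743913, 'cx': 322.9618891577798, 'cy': 196.43842366275942, 'eye': array([ 0.40395633, -0.05306161,  1.62225707]), 'rotation': array([[ 0.02449201,  0.99230956, -0.12133378],
       [-0.99969912,  0.02447399, -0.00163903],
       [ 0.0013431 ,  0.12133742,  0.99261041]])}
0.1 [ 0.96952555 -0.24828821  0.3606897 ] -0.0187 [[-9.25362699e-01  3.79082708e-01 -4.18692643e-04]
 [ 3.79082939e-01  9.25362202e-01 -9.59554667e-04]
 [ 2.36917639e-05 -1.04665533e-03 -9.99999452e-01]]
```

View pics/scene0.png

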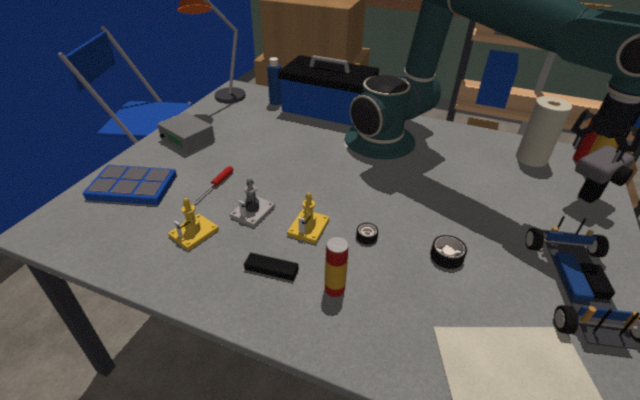

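View pics/top0.png

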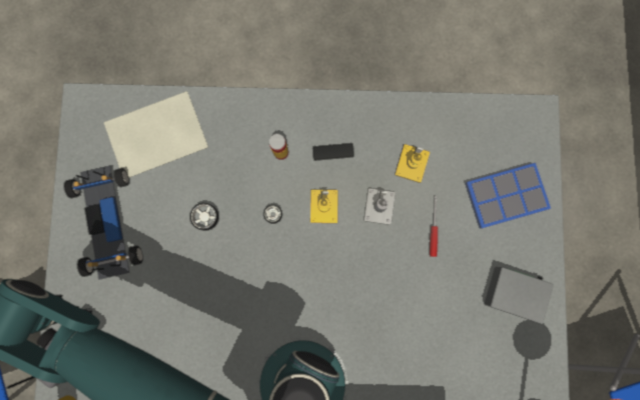

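The scene view shows the small wheel at about (367,233), the grey stand at (252,205) and the big wheel at (448,251). In the top view the small wheel is at (273,213) and the grey stand at (380,205). The other two stands are yellow decoys. Next I'll zoom in on the wheel and the grey stand.

```bash
cat > h.py <<'E'
import numpy as np, cv2
from bench import manip, jaws, viewer, job
def f(c): return 200/np.tan(np.radians(c["vertical_fov"])/2)
def ray(c,u,v):
    d=np.array([(u-c["cx"])/f(c),-(v-c["cy"])/f(c),-1.]); return c["rotation"]@d
def onplane(c,uv,z):
    d=ray(c,*uv); e=c["eye"]; return e+d*(z-e[2])/d[2]
def proj(c,p):
    q=c["rotation"].T@(np.asarray(p)-c["eye"]); return np.array([c["cx"]-f(c)*q[0]/q[2],c["cy"]+f(c)*q[1]/q[2]])
def tri(a,ua,b,ub):
    da,db=ray(a,*ua),ray(b,*ub); 
    s,t=np.linalg.lstsq(np.c_[da,-db],b["eye"]-a["eye"],rcond=None)[0]
    p,q=a["eye"]+s*da,b["eye"]+t*db; return (p+q)/2,np.linalg.norm(p-q)
def crop(img,u,v,r,k): return cv2.resize(img[v-r:v+r,u-r:u+r],None,fx=k,fy=k,interpolation=cv2.INTER_CUBIC)
E
python3 - <<'E'
from h import *
o=[]
for n,pts in (("scene",((367,233),(252,205))),("top",((273,213),(380,205)))):
    c=viewer.camera(n); im=np.ascontiguousarray(c["pixels"][:,:,::-1])
    o.append(np.hstack([crop(im,*p,28,5) for p in pts]))
    g=c["pixels"].max(2).astype(int)
    # tyre: dark pixels
    u,v=pts[0]; m=np.zeros(g.shape,np.uint8); m[v-25:v+25,u-25:u+25]=(g[v-25:v+25,u-25:u+25]<60)
    cs=cv2.findContours(m,cv2.RETR_EXTERNAL,cv2.CHAIN_APPROX_NONE)[0]; k=max(cs,key=cv2.contourArea)
    h=cv2.convexHull(k)[:,0].astype(float); print(n,cv2.boundingRect(k),cv2.fitEllipse(k))
    el=cv2.fitEllipse(k)[0]
    for z in (.015,.03): print("plane",z,onplane(c,el,z))
    print("bench stand",onplane(c,pts[1],.1))
    m2=m.copy(); 
cv2.imwrite("pics/crops.png",np.vstack(o))
E
```

```text
scene (356, 230, 22, 16) ((366.4236755371094, 236.67422485351562), (17.154319763183594, 20.376474380493164), 92.50642395019531)
plane 0.015 [0.5500398  0.11326978 0.015     ]
plane 0.03 [0.56534973 0.11658018 0.03      ]
bench stand [ 0.64204247 -0.19378699  0.1       ]Traceback (most recent call last):
  File "<stdin>", line 9, in <module>
ValueError: max() iterable argument is empty
```

```bash
python3 - <<'E'
from h import *
o=[]
for n,pts in (("scene",((367,233),(252,205))),("top",((273,213),(380,205)))):
    c=viewer.camera(n); im=np.ascontiguousarray(c["pixels"][:,:,::-1])
    o.append(np.hstack([crop(im,*p,28,5) for p in pts]))
    g=c["pixels"].max(2).astype(int); u,v=pts[0]
    print(n,"bench",np.median(g[v-25:v+25,u-25:u+25]),"row",g[v,u-16:u+17])
cv2.imwrite("pics/crops.png",np.vstack(o))
E
```

```text
scene bench 129.0 row [129 126 129 124 116  72  23  29  67 102 142 180 193 166 128 108 109 110
 126 182 191 188 164 126 115  83  46  97 127 129 130 129 127]
top bench 142.0 row [140 141 141 140 137 124 102 100 118 153 189 198 193 175 150 141 141 149
 174 200 206 201 177 129  84  99 128 140 141 142 144 144 143]
```

View pics/crops.png

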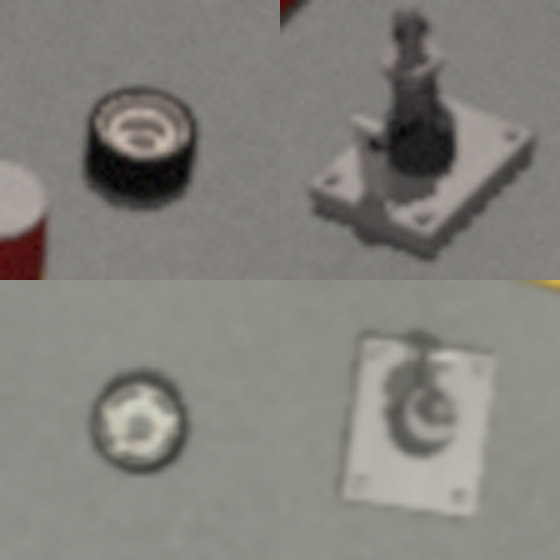

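The left crops show the wheel cleanly in both views. The right crops show the grey stand: tip at scene px ≈(249.6,179.4), tip at top px ≈(383,202), plate centre at top px ≈(379.5,205.8). Now I'll measure these.

```bash
python3 - <<'E'
from h import *
C={n:viewer.camera(n) for n in("scene","top")}
def hull(m):
    k=max(cv2.findContours(m,cv2.RETR_EXTERNAL,cv2.CHAIN_APPROX_NONE)[0],key=cv2.contourArea); return cv2.convexHull(k)
def sub(n,u,v,r,fn,k=6):
    g=cv2.cvtColor(C[n]["pixels"],cv2.COLOR_RGB2GRAY)[v-r:v+r,u-r:u+r]
    g=cv2.resize(g,None,fx=k,fy=k,interpolation=cv2.INTER_CUBIC); b=np.median(g)
    h=hull(cv2.morphologyEx(fn(g.astype(int)-int(b)).astype(np.uint8),cv2.MORPH_CLOSE,np.ones((9,9))))
    return (h[:,0]+.5)/k-.5+[u-r,v-r]
def proj_cyl(c,x,y,R,H):
    a=np.linspace(0,2*np.pi,72); P=[proj(c,(x+R*np.cos(t),y+R*np.sin(t),z)) for t in a for z in(0,H)]
    P=np.array(P); return (P.max(0)+P.min(0))/2, np.ptp(P,axis=0)
for n,u,v in(("scene",367,233),("top",273,213)):
    h=sub(n,u,v,19 if n=="top" else 17,lambda d:abs(d)>28)
    bb=(h.max(0)+h.min(0))/2; p=onplane(C[n],bb,.015)
    for _ in range(3):
        q,sz=proj_cyl(C[n],p[0],p[1],.031,.03); p=p+onplane(C[n],bb,.015)-onplane(C[n],q,.015)
    print(n,"wheel",p,"size",np.ptp(h,axis=0),"expect",sz)
    if n=="top": e=cv2.fitEllipse(h.astype(np.float32)); print(e)
# plate
h=sub("top",380,205,26,lambda d:d>20)
r=cv2.minAreaRect(h.astype(np.float32)); box=[onplane(C["top"],b,.018) for b in cv2.boxPoints(r)]
print("plate",np.mean(box,0),[np.linalg.norm(box[i]-box[i-1]) for i in range(4)],r)
B=np.array(box); print(B.round(4)[:,:2])
t,e=tri(C["scene"],(249.6,179.4),C["top"],(383.4,202)); print("tip tri",t,e)
p=np.mean(box,0)
for z in(.13,.095,.018):
    print(z,*[proj(C[n],(p[0],p[1],z)).round(1) for n in C])
print(onplane(C["scene"],(249.6,179.4),.13))
E
```

```text
scene wheel [0.53999171 0.11031228 0.015     ] size [23.         24.66666667] expect [22.85810426 22.83803656]
top wheel [0.54153193 0.11360607 0.015     ] size [20. 21.] expect [19.76462004 19.58378079]
((272.6024475097656, 213.07350158691406), (20.18294334411621, 21.37570571899414), 177.4102325439453)
plate [ 0.57257267 -0.23801066  0.018     ] [np.float64(0.08557954306124683), np.float64(0.10633866002636846), np.float64(0.0862589252565378), np.float64(0.10625899224861447)] ((379.7606201171875, 206.18753051757812), (26.16128921508789, 32.08834457397461), 7.943482875823975)
[[ 0.5247 -0.1888]
 [ 0.6303 -0.2019]
 [ 0.6203 -0.2876]
 [ 0.515  -0.2738]]
tip tri [ 0.57416384 -0.23674443  0.12884281] 0.0011129196341609284
0.13 [249.7 178.7] [384.  202.4]
0.095 [250.8 188.4] [382.6 203.6]
0.018 [253.1 208.6] [379.8 206.1]
[ 0.57564916 -0.23640813  0.13      ]
```

```bash
cat >> h.py <<'E'
def R(a): # tool down, closing line (tool y) at world angle a
    return np.array([[-np.sin(a),np.cos(a),0],[np.cos(a),np.sin(a),0],[0,0,-1]])
def st(msg=""):
    s=manip.get_state(); print(msg,"t%.2f"%s["time_s"],"tcp",s["tcp_pos"].round(4),"F",s["ft_force"].round(2),"op %.3f"%s["opening"],"ff",np.round(s["finger_force"],1),"q",np.round(s["q"],2),flush=True); return s
E
python3 - <<'E'
from h import *
W=np.array([.5413,.1125]); P=lambda z:[*W,z]
manip.reach(P(.10),R(.2)); st("above")
print(manip.servo_line(P(.002),velocity=.1,force_limit=8)); st("down")
jaws.gripper_close(20); st("closed"); print(manip.grip_depth)
jaws.gripper_open(); manip.servo_line(P(.06),velocity=.15)
manip.reach(P(.06),R(.2+np.pi/2)); manip.servo_line(P(.002),velocity=.1,force_limit=8)
jaws.gripper_close(80); st("closed2")
manip.servo_line(P(.2),velocity=.15); st("up")
for n in("scene","top"): cv2.imwrite(f"pics/{n}_g.png",crop(viewer.camera(n)["pixels"][:,:,::-1],*((367,200) if n=="scene" else (273,205)),60,4))
E
python3 -c "
import cv2,numpy as np
cv2.imwrite('pics/g.png',cv2.resize(np.hstack([cv2.imread('pics/scene_g.png'),cv2.imread('pics/top_g.png')]),(800,400)))"
```

```text
above t2.52 tcp [0.5413 0.1132 0.1002] F [-0.8   0.54  0.77] op 1.002 ff 0.0 q [ 0.16 -0.11  1.82  0.    1.43 -0.04]
False
down t3.66 tcp [0.5418 0.1126 0.0027] F [-0.18 -0.18  0.36] op 1.001 ff 0.0 q [ 0.16 -0.03  1.91  0.    1.26 -0.04]
closed t4.42 tcp [0.5413 0.1125 0.002 ] F [-0.08  0.08  0.29] op -0.005 ff 0.0 q [ 0.16 -0.03  1.91  0.    1.26 -0.04]
-0.0187
closed2 t8.64 tcp [0.5413 0.1125 0.002 ] F [-0.19  0.19 -0.32] op -0.002 ff 0.0 q [ 0.16 -0.03  1.91 -0.    1.26 -1.61]
up t10.11 tcp [0.541  0.1125 0.199 ] F [-0.14 -0.77 -0.18] op -0.002 ff 0.0 q [ 0.16 -0.15  1.69 -0.    1.6  -1.61]
```

View pics/g.png

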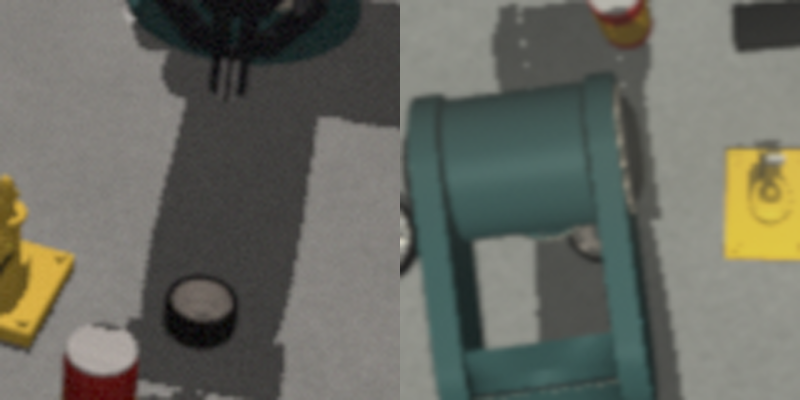

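The fingers shut on nothing, and the wheel still lies where it was (scene ≈(367,233)). I'll check the projection of the TCP against where the fingers appear in the picture.

```bash
python3 - <<'E'
from h import *
s=st()
for n in("scene","top"):
    c=viewer.camera(n)
    print(n,"tcp",proj(c,s["tcp_pos"]),"wheel",proj(c,[.5413,.1125,.015]),"base",proj(c,[0,0,0]),c["eye"])
    cv2.imwrite(f"pics/{n}1.png",c["pixels"][:,:,::-1])
E
```

```text
t10.21 tcp [0.5411 0.1125 0.1991] F [-0.56 -0.08  0.74] op 0.001 ff 0.0 q [ 0.16 -0.15  1.69 -0.    1.6  -1.61]
scene tcp [373.6202903  182.39241515] wheel [367.07237241 234.61339319] base [379.79089309 140.76684675] [1.36141379 0.28870988 0.80994871]
top tcp [266.71514257 207.61070068] wheel [273.01031608 213.06223879] base [302.518719   383.66924975] [ 0.40395633 -0.05306161  1.62225707]
```

View pics/scene1.png

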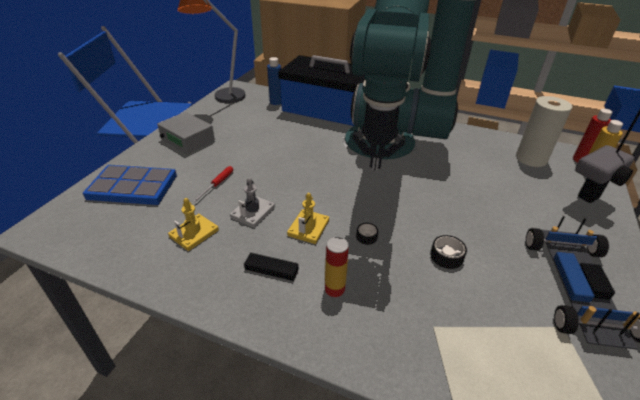

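The fingertips appear at about (376,169), but the reported TCP projects to (374,182), so the real fingertips may be about 5 cm higher. I'll enhance the crop.

```bash
python3 - <<'E'
import cv2,numpy as np
im=cv2.imread("pics/scene1.png")[120:200,330:430].astype(float)
im=np.clip((im/255)**.45*255,0,255).astype(np.uint8)
cv2.imwrite("pics/enh.png",cv2.resize(im,None,fx=6,fy=6,interpolation=cv2.INTER_CUBIC))
E
```

```text
(no output)
```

View pics/enh.png

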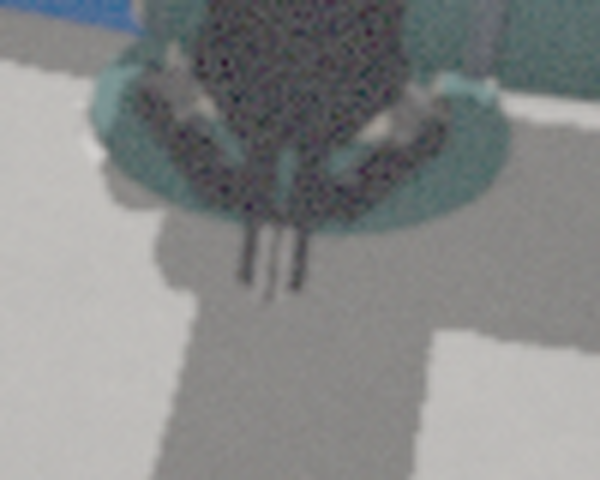

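The shut fingertip is at (375,169.7). I'll touch the bare bench gently with the shut fingers. That gives the true tip height, and a picture then gives its xy.

```bash
python3 - <<'E'
from h import *
manip.reach([.44,.09,.06],R(.2+np.pi/2))
try: print(manip.servo_line([.44,.09,-.06],velocity=.04,force_limit=5))
except manip.Unreachable as e: print("unr",e)
s=st("touch"); c=viewer.camera("scene"); print(proj(c,s["tcp_pos"]))
u,v=proj(c,s["tcp_pos"]).round().astype(int); print(u,v)
im=np.clip((c["pixels"][v-40:v+40,u-50:u+50,::-1]/255.)**.45*255,0,255).astype(np.uint8)
cv2.imwrite("pics/touch.png",cv2.resize(im,None,fx=6,fy=6,interpolation=cv2.INTER_CUBIC))
E
```

```text
True
touch t13.22 tcp [ 0.4401  0.09   -0.0398] F [-2.34 -0.49  9.43] op 0.000 ff 4.8 q [ 0.14 -0.23  2.16  0.    1.21 -1.63]
[368.10176125 224.52724189]
368 225
```

View pics/touch.png

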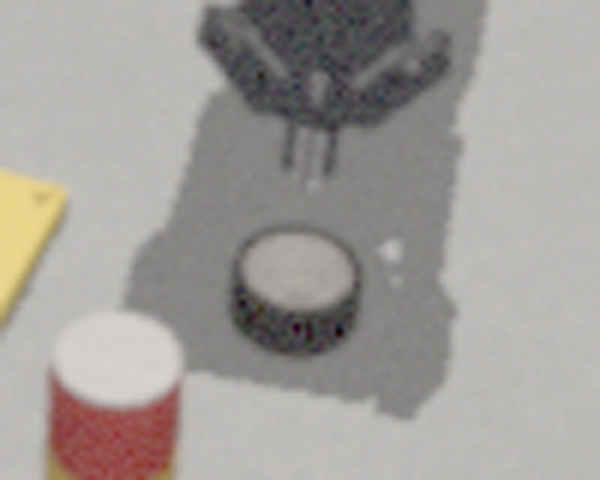

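The tip touched the bench at a reported z of -0.040, so the real fingertips stand about 40 mm above the reported TCP. In the picture the tip is at about (369.7,216.3). I'll check its xy.

```bash
python3 - <<'E'
from h import *
c=viewer.camera("scene"); print("tip xy",onplane(c,(369.7,216.3),0), onplane(c,(375,169.7),.239))
print(proj(c,(.44,.09,0)), proj(c,(.5411,.1125,.239)))
# up, and retry grasp with z offset
manip.servo_line([.44,.09,.03],velocity=.12); jaws.gripper_open(); st("up")
W=np.array([.5413,.1125]); P=lambda z:[*W,z-.040]
manip.reach(P(.07),R(.2+np.pi/2)); print(manip.servo_line(P(.006),velocity=.06,force_limit=6)); st("down")
E
```

```text
tip xy [0.44575214 0.09299481 0.        ] [0.54204903 0.11215886 0.239     ]
[369.30208014 214.89922595] [375.23911282 169.53127813]
up t14.84 tcp [0.44 0.09 0.03] F [ 1.54 -0.54 -0.13] op 1.001 ff 0.0 q [ 0.14 -0.31  2.1   0.    1.35 -1.63]
False
down t16.55 tcp [ 0.5416  0.1125 -0.0336] F [-0.21 -0.01 -0.61] op 0.997 ff 0.0 q [ 0.16  0.01  1.93  0.    1.2  -1.61]
```

```bash
python3 - <<'E'
from h import *
W=np.array([.5413,.1125]); P=lambda z:[*W,z-.040]
print(manip.servo_line(P(-.003),velocity=.05,force_limit=6))
jaws.gripper_close(20); st("closed1")
jaws.gripper_open(); manip.servo_line(P(.045),velocity=.15)
manip.reach(P(.045),R(.2)); print(manip.servo_line(P(-.003),velocity=.08,force_limit=6))
jaws.gripper_close(80); st("closed2")
manip.servo_line(P(.02),velocity=.1); st("up")
c=viewer.camera("scene"); cv2.imwrite("pics/lift.png",crop(c["pixels"][:,:,::-1],367,215,40,7))
manip.servo_line(P(.20),velocity=.2); st("up2")
E
```

```text
False
closed1 t17.23 tcp [ 0.5415  0.1125 -0.0428] F [-0.15  0.34  1.15] op 0.705 ff 22.7 q [ 0.16  0.02  1.94  0.    1.18 -1.61]
False
closed2 t20.59 tcp [ 0.542   0.1126 -0.0416] F [-3.83 -1.29 10.52] op 0.712 ff 86.2 q [ 0.16  0.02  1.94 -0.    1.18 -0.04]
up t20.98 tcp [ 0.5416  0.1126 -0.0195] F [-0.32 -0.68 -1.71] op 0.712 ff 86.6 q [ 0.16 -0.01  1.93  0.    1.22 -0.04]
up2 t22.07 tcp [0.5408 0.1124 0.1585] F [-0.3  -0.49 -2.2 ] op 0.711 ff 86.6 q [ 0.16 -0.14  1.75 -0.    1.53 -0.04]
```

View pics/lift.png

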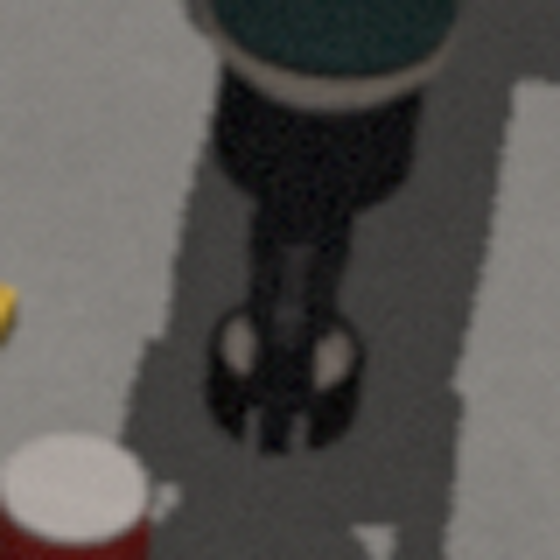

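The wheel is held squarely, fingers on both sides of the tyre, with its underside about 42 mm above the reported TCP z. Next I'll carry it over the spindle and lower it on to the shaft above the pawls, watching the forces.

```bash
cat >> h.py <<'E'
def F(n=8,dt=.02):
    a=[]
    for _ in range(n): manip.dwell(dt); a.append(manip.get_state()["ft_force"])
    return np.mean(a,0)
OFF=.042; S=np.array([.5735,-.2372])
E
python3 - <<'E'
from h import *
P=lambda u,xy=S:[*xy,u-OFF]   # u = height of wheel underside
manip.reach(P(.195),R(0)); st("over"); manip.servo_line(P(.130),velocity=.1)
b=F(); np.save("base.npy",b); print("base",b.round(2))
for u in(.121,.118,.115):
    hit=manip.servo_line(P(u),velocity=.015,force_limit=5); d=F(5)-b; st(f"{u} {hit} d {d.round(2)}")
    if hit: break
for n,p in(("scene",(250,175)),("top",(383,202))): cv2.imwrite(f"pics/i_{n}.png",crop(viewer.camera(n)["pixels"][:,:,::-1],*p,30,9))
E
```

```text
over t23.39 tcp [ 0.5738 -0.2362  0.153 ] F [ 0.58 -0.25 -1.46] op 0.712 ff 86.5 q [-0.43  0.01  1.61  0.    1.52 -0.43]
base [ 0.13 -0.03 -1.3 ]
0.121 False d [-0.23  0.03  0.52] t25.16 tcp [ 0.5735 -0.2372  0.0791] F [-0.07 -0.46 -1.35] op 0.710 ff 86.5 q [-0.43  0.05  1.69  0.    1.4  -0.43]
0.118 False d [ 1.55 -2.97  1.91] t25.59 tcp [ 0.5736 -0.2375  0.0762] F [ 1.83 -2.95  0.81] op 0.711 ff 86.7 q [-0.43  0.05  1.7  -0.    1.39 -0.43]
0.115 False d [ 1.01 -1.83  5.28] t26.02 tcp [ 0.5736 -0.2372  0.0731] F [ 1.61 -0.82  4.09] op 0.711 ff 87.0 q [-0.43  0.06  1.7   0.    1.39 -0.43]
```

Contact on the taper pushes the tool toward +x and −y, so I'll follow that.

```bash
python3 - <<'E'
from h import *
b=np.load("base.npy"); xy=S.copy(); P=lambda u:[*xy,u-OFF]
manip.servo_line(P(.119),velocity=.03)
xy+=np.array([.46,-.89])*.0022; manip.servo_line(P(.119),velocity=.02)
d=F(4)-b; print("shifted",d.round(2))
for i in range(5):
    hit=manip.servo_line(P(.1145),velocity=.02,force_limit=6); d=F(6)-b; print(i,hit,xy.round(4),d.round(2),manip.get_state()["tcp_pos"].round(4))
    l=np.linalg.norm(d[:2])
    if l<.8 and d[2]<2: break
    z=manip.get_state()["tcp_pos"][2]
    xy=xy+d[:2]/l*min(.0012,max(.0004,.0005*l)); manip.servo_line([*xy,z+.001],velocity=.01)
np.save("xy.npy",xy); st()
E
```

```text
shifted [-1.3   2.42  1.33]
0 False [ 0.5745 -0.2392] [-0.03  1.55  4.32] [ 0.5746 -0.2392  0.0726]
1 False [ 0.5745 -0.2384] [-0.07  0.4   5.92] [ 0.5746 -0.2385  0.0727]
2 False [ 0.5744 -0.238 ] [ 0.38 -0.46  5.64] [ 0.5745 -0.2381  0.0726]
3 False [ 0.5747 -0.2383] [-0.39  0.06  6.01] [ 0.5748 -0.2383  0.0726]
4 False [ 0.5743 -0.2382] [ 0.35 -0.    5.48] [ 0.5744 -0.2383  0.0726]
 t29.97 tcp [ 0.5746 -0.2382  0.0734] F [-0.91 -0.72  2.64] op 0.706 ff 87.0 q [-0.43  0.06  1.7  -0.    1.39 -0.43]
```

The lateral force is balanced at (0.5745,−0.2383), and the remaining vertical 5–6 N is the pawls. Now the push.

```bash
python3 - <<'E'
from h import *
b=np.load("base.npy"); xy=np.array([.5745,-.2383]); P=lambda u:[*xy,u-OFF]
manip.servo_line(P(.118),velocity=.03); d=F(4)-b; print("free",d.round(2))
for u in (.113,.111,.109,.107,.105,.103,.101,.099,.097,.095,.094,.093):
    hit=manip.servo_line(P(u),velocity=.012,force_limit=max(3,14.5-d[2]))
    d=F(3)-b; s=manip.get_state(); print(u,hit,d.round(2),s["tcp_pos"].round(4),"t%.1f op %.3f"%(s["time_s"],s["opening"]),flush=True)
    if hit or d[2]>13.5 or np.linalg.norm(d[:2])>4: break
cv2.imwrite("pics/push.png",np.hstack([crop(viewer.camera(n)["pixels"][:,:,::-1],*p,40,5) for n,p in(("scene",(250,185)),("top",(382,202)))]))
E
```

```text
free [-1.22  0.11  2.26]
0.113 False [-0.63  0.14  6.79] [ 0.5748 -0.2384  0.0714] t30.9 op 0.707
0.111 True [ 0.33 -0.37  0.54] [ 0.5743 -0.2382  0.0681] t31.2 op 0.708
```

The snap occurred: the force fell from about 7+ N to 0.5 N. Continuing down to the seat.

```bash
python3 - <<'E'
from h import *
b=np.load("base.npy"); xy=np.array([.5745,-.2383]); P=lambda u:[*xy,u-OFF]
d=F(3)-b; print(d.round(2))
for u in (.107,.104,.101,.098,.0965,.0955,.0945,.0935,.0925):
    hit=manip.servo_line(P(u),velocity=.015,force_limit=9)
    d=F(3)-b; s=manip.get_state(); print(u,hit,d.round(2),s["tcp_pos"].round(4),"t%.1f op %.3f"%(s["time_s"],s["opening"]),flush=True)
    if hit or d[2]>8: break
cv2.imwrite("pics/push2.png",np.hstack([crop(viewer.camera(n)["pixels"][:,:,::-1],*p,40,5) for n,p in(("scene",(250,185)),("top",(382,202)))]))
E
```

```text
[ 0.7  -0.76  0.47]
0.107 False [ 0.47  0.05 -0.57] [ 0.5744 -0.2382  0.0647] t31.8 op 0.708
0.104 False [ 0.83 -0.32 -0.23] [ 0.5744 -0.2383  0.0618] t32.2 op 0.709
0.101 False [ 0.46 -0.04 -0.99] [ 0.5744 -0.2383  0.0588] t32.6 op 0.713
0.098 False [ 0.15  0.41 -0.07] [ 0.5745 -0.2383  0.056 ] t33.0 op 0.709
0.0965 False [-0.38  0.24 -0.32] [ 0.5745 -0.2383  0.0545] t33.3 op 0.709
0.0955 False [-0.43 -0.14 -0.01] [ 0.5745 -0.2383  0.0535] t33.6 op 0.710
0.0945 False [-1.97  0.55  5.1 ] [ 0.5746 -0.2384  0.0529] t33.9 op 0.707
0.0935 False [-4.05  1.75  9.57] [ 0.5746 -0.2383  0.0522] t34.2 op 0.707
```

View pics/push2.png

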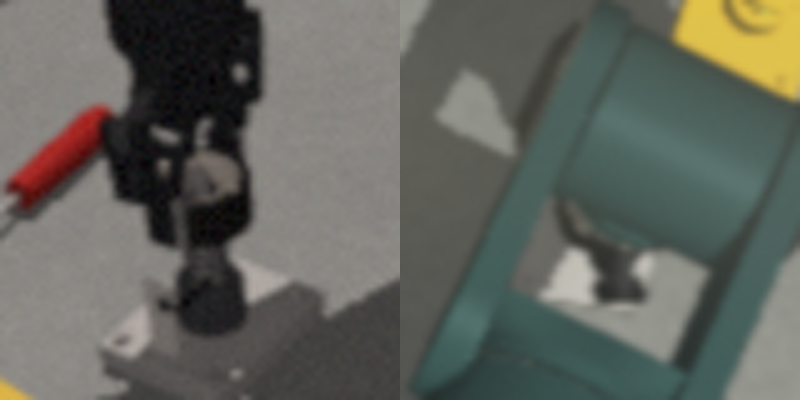

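The seat was met at an underside height of 0.0945–0.095, as it should be, with a press of about 10 N, so the wheel is home. Now the pull test.

```bash
python3 - <<'E'
from h import *
b=np.load("base.npy"); xy=np.array([.5745,-.2383]); z=.0515
pull=lambda n=4:-(F(n)-b)[2]
z=.053
manip.servo_line([*xy,z],velocity=.01); p=pull(); print(z,p)
top=z+.009
hit=manip.servo_line([*xy,top],velocity=.008,force_limit=5+max(0,-p)); s=manip.get_state(); z=s["tcp_pos"][2]; p=pull(); print("hit",hit,s["tcp_pos"].round(4),"p %.1f"%p,s["time_s"])
t0=None; log=[]
for i in range(40):
    t=manip.get_state()["time_s"]
    if p>11.3 and t0 is None: t0=t
    if t0 and (t-t0>2.1): break
    if t>47: break
    e=12.3-p
    if abs(e)>.6:
        z+=np.clip(e/8e3*.6,-.0004,.0004); manip.servo_line([*xy,z],velocity=.01)
    p=pull(5); log.append((round(t,2),round(z,4),round(p,1)))
print(log); st("end hold")
E
```

```text
0.053 -3.739312569899835
hit True [ 0.5738 -0.238   0.057 ] p 1.3 35.3833
[(35.45, np.float64(0.0574), np.float64(2.7)), (35.78, np.float64(0.0578), np.float64(4.7)), (36.12, np.float64(0.0582), np.float64(7.8)), (36.45, np.float64(0.0585), np.float64(9.8)), (36.78, np.float64(0.0587), np.float64(10.9)), (37.12, np.float64(0.0588), np.float64(11.7)), (37.45, np.float64(0.0589), np.float64(12.3)), (37.78, np.float64(0.0589), np.float64(12.7)), (37.87, np.float64(0.0589), np.float64(12.6)), (37.95, np.float64(0.0589), np.float64(12.5)), (38.03, np.float64(0.0589), np.float64(13.0)), (38.12, np.float64(0.0588), np.float64(12.5)), (38.45, np.float64(0.0588), np.float64(12.4)), (38.53, np.float64(0.0588), np.float64(12.5)), (38.62, np.float64(0.0588), np.float64(12.5)), (38.7, np.float64(0.0588), np.float64(12.2)), (38.78, np.float64(0.0588), np.float64(12.5)), (38.87, np.float64(0.0588), np.float64(12.4)), (38.95, np.float64(0.0588), np.float64(12.5)), (39.03, np.float64(0.0588), np.float64(12.4)), (39.12, np.float64(0.0588), np.float64(12.3)), (39.2, np.float64(0.0588), np.float64(12.5)), (39.28, np.float64(0.0588), np.float64(12.8)), (39.37, np.float64(0.0588), np.float64(12.1)), (39.45, np.float64(0.0588), np.float64(13.0)), (39.53, np.float64(0.0588), np.float64(12.5))]
end hold t39.87 tcp [ 0.5745 -0.2383  0.0588] F [ -3.16   0.23 -13.97] op 0.710 ff 89.2 q [-0.43  0.07  1.71  0.    1.37 -0.43]
```

12.1–13.0 N was held for over 2 s. Now ease off, set it on the seat, release, retreat and check.

```bash
python3 - <<'E'
from h import *
b=np.load("base.npy"); xy=np.array([.5745,-.2383])
manip.servo_line([*xy,.0565],velocity=.008); manip.servo_line([*xy,.0533],velocity=.015,force_limit=15); print((F(4)-b).round(2))
jaws.gripper_open(); st("open"); manip.dwell(.2)
print(manip.servo_line([*xy,.14],velocity=.06,force_limit=6)); st("up")
manip.reach([.42,.30,.22],R(.6)); st("away")
cv2.imwrite("pics/fin.png",np.hstack([crop(viewer.camera(n)["pixels"][:,:,::-1],*p,40,5) for n,p in(("scene",(250,195)),("top",(382,202)))]))
cv2.imwrite("pics/fins.png",viewer.camera("scene")["pixels"][:,:,::-1])
E
```

```text
[-0.09 -0.03 -0.76]
open t41.11 tcp [ 0.5746 -0.2383  0.0534] F [ 0.66 -0.8   0.27] op 0.995 ff 0.0 q [-0.43  0.07  1.71 -0.    1.36 -0.43]
False
up t42.90 tcp [ 0.5743 -0.2382  0.1396] F [-0.14  0.57  0.27] op 1.000 ff 0.0 q [-0.43  0.02  1.62 -0.    1.5  -0.43]
away t44.93 tcp [0.4204 0.2995 0.2198] F [ 0.63  0.14 -0.1 ] op 1.000 ff 0.0 q [ 0.57 -0.24  1.74 -0.    1.65 -0.03]
```

View pics/fin.png

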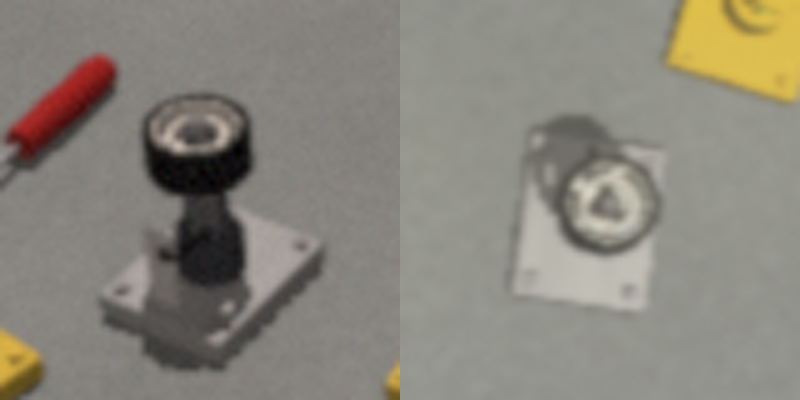

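The wheel sits level on the spindle (scene ≈(249,184), top ≈(384,203)). Its neighbours look undisturbed and the arm is clear.

```bash
python3 -c "
from bench import job
print(job.sign_off())"
```

```text
the job is handed in; nothing more can be done
None
```

The small wheel is snapped home on the grey stand's spindle (readings stayed at or below about 10 N, with 14.5 N as the cut-off for the snap push), held a 12–13 N pull for over 2 s, and was released and handed in at about 45 s; the first grasp closed on nothing because the fingertips sit about 40 mm above the reported TCP, which I corrected for.

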